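# Set up the blanking die and hold the punch over it

### The job

Seat the brass punch guide fully down over the two pins of the die base and let go of it. Then pick up the oblong steel punch, carry it over the row of bottles and pots without disturbing them, and finish while holding it still and upright about a centimetre above the guide's oblong hole, centred and turned to match the hole, so that I can check the line-up before it goes in. The punch must never touch the guide or the die base.

Things in the scene. Friction and masses are not known exactly. Their poses are not given: they have to be found in the camera images.
- die: Fixed dark steel die base, 116 (its x) x 64 (y) x 30 mm high, with an oblong cutting hole in the middle. Origin: centre of its underside, on the work board (12 mm thick, its top 12 mm above the bench); x along its length, z up. On its top (its z = 30 mm) stand two steel guide pins of 10 mm diameter at x = +42 and -42 mm, y = 0, 22 mm tall, the top 6 mm tapered to a 3 mm nose.
- guide: Loose brass punch guide, 0.35 kg: plate 110 (its x) x 58 (y) x 10 mm with two 13 mm through holes for the pins at x = +42 and -42 mm; on its middle a guide block 46 (x) x 36 (y) mm, z = 10 to 40 mm: grip it across its 36 mm. Origin: centre of the underside, z up. Starts flat on the board beyond the die. Fits either way round. Seated: origin 30 mm above the die's, x along the die's x.
- guide_mouth (a point): Centre of the mouth of the oblong punch hole, 28 (x) x 18 (y) mm, that goes right through guide block and plate: in the block's top face, 40 mm above the guide's origin; axes as the guide's.
- punch: Loose steel oblong punch with a blue band near its top, about 0.25 kg, 26 (its x) x 16 (its y) x 81 mm tall, straight sided for 78 mm, standing upright on the board on its cutting end. Origin: centre of its lower (cutting) end; z up along the punch. Grip it across the 16 mm or the 26 mm.
- pickle_bottle: Bystander, one of four in a row that runs away from the robot, 80 mm apart, between punch and die: white squeeze bottle with a blue nozzle, 56 mm across, 118 mm tall. Loose, upright. Origin: centre of its underside.
- jar_stack: Bystander, one of four in a row that runs away from the robot, 80 mm apart, between punch and die: clear stack of small screw pots with beads, 42 mm across, 87 mm tall. Loose, upright. Origin: centre of its underside.
- flux_bottle: Bystander, one of four in a row that runs away from the robot, 80 mm apart, between punch and die: white squeeze bottle with an orange band and white nozzle, 45 mm across, 97 mm tall. Loose, upright. Origin: centre of its underside.
- green_cup: Bystander, one of four in a row that runs away from the robot, 80 mm apart, between punch and die: green tool cup with brushes in it, 34 mm across, 82 mm tall. Loose, upright. Origin: centre of its underside.

How it is judged:
On the way, in this order (a step that is already met when the one before it is completed fails the run):
1. the guide is seated flat on the die base over both pins, and released (z of guide in the frame of die between 0.028 and 0.0325 m and horizontal distance between guide and die below 0.004 m and angle between the x axis of guide and the x axis of die, either way round below 0.08 rad and angle between guide's own z axis and vertical below 0.04 rad and contact force between the fingers and guide below 0.2 N), for 0.3 s.
2. the punch is held in the gripper, clear of the board (contact force between the fingers and punch above 1 N and height (world z) of punch above 0.04 m), for 0.2 s.
3. the held punch passes above the row of bottles and pots (contact force between the fingers and punch above 1 N and height (world z) of punch above 0.1 m and world x of punch above 0.38 m and world y of punch between -0.14 and -0.06 m), for 0.02 s.
At the end, for the whole second after the job is handed in: The gripper holds the punch still, its lower end 3 to 20 mm above the hole's mouth, centred within 4 mm, upright within 0.08 rad, in line within 0.1 rad, touching neither guide nor die; the guide is let go and seated on the die (height 2.5 mm, centre 4 mm, line 0.08 rad, tilt 0.04 rad) (all of step 1 and contact force between the fingers and punch above 1 N and horizontal distance between punch and guide_mouth below 0.004 m and z of punch in the frame of guide_mouth between 0.003 and 0.02 m and angle between punch's own z axis and vertical below 0.08 rad and angle between the x axis of punch and the x axis of guide, either way round below 0.1 rad and linear speed of punch below 0.02 m/s and contact force between punch and guide below 0.1 N and contact force between punch and die below 0.1 N); the arm keeps its last pose, push and grip.
It fails at once if the punch touches the guide or the die base (contact force between punch and guide above 0.5 N or contact force between punch and die above 0.5 N).
It fails at once if a bottle or pot of the row is shifted by more than 20 mm or tipped (distance of any of pickle_bottle, jar_stack, flux_bottle, green_cup from where it was at the start of the episode above 0.02 m or angle between any of pickle_bottle, jar_stack, flux_bottle, green_cup's own z axis and vertical above 0.3 rad).
It also fails if it takes over 64 s, if anything falls off the work surface, if the arm or the gripper's body presses on something with over 40 N, if the wrist force passes 120 N, or if a joint passes its speed limit or range.

### The arm

A 7-joint arm with a two-finger parallel gripper is mounted at the origin on a cart in front of the work surface, level with it; the furniture and walls round the work are solid. World frame = base frame: x ahead of the robot, y to its left, z up, the work surface at z = 0. Lengths are in m, angles in rad, forces in N, time in s.
With the tool pointing down it reaches from about 0.4 to 0.85 m from the base axis. Payload 4.5 kg.
Tool frame: the origin (TCP) lies midway between the tips of the shut fingers; the grasp point (between the pads) lies 19 mm behind it; z points along the fingers, y is the line along which they close (so a half turn about z gives the same grasp; the last joint's range is limited). The gripper opens to 88 mm and grips with 3 to 60 N. Pads are 18 mm wide; open, the fingers measure 123 mm over their backs; the gripper's body (75 mm by 187 mm) begins 45 mm behind the grasp point.
Start: joints at [1.278, 0.689, -0.195, 1.565, 0.157, 0.902, -0.215], TCP at [0.201, -0.592, 0.239] pointing down, gripper open.
Joint ranges: [-3.01, 3.01], [-0.46, 2.08], [-1.47, 1.51], [0.13, 2.56], [-1, 4.14], [0.04, 2.09], [-2.66, 2.66]. Speed limits (rad/s): [2.57, 2.57, 3.14, 3.14, 3.14, 3.14, 3.14].

### API

Orientations are given as a unit quaternion [x, y, z, w].
In Python, from plant import * gives the robot as it stands.
- The arm moves only by the tool send_rows, never from a script. Its argument "targets" is a list of rows, each a list of 2 entries, a list of its own where there are three numbers: the shift along the tool's x, y, z in units of 0.3 m (1.0 is 0.3 m), then the turn, a rotation vector about the tool's x, y, z in units of pi rad (1.0 is pi rad). A call has 1 to 12 rows; each row is the pose to reach, as a shift and turn from the pose commanded when the call began, along the tool's axes at that moment, turning the shorter way round; what a row does not reach only later rows make up. A row lasts 1/8 s, in which the tool goes at most 62.5 mm and 10.7 degrees, less where a joint would pass 70% of its speed; a pose out of reach is approached as far as the arm can. A call with a number of a shift or a turn outside -1 to 1 is refused whole. A call with a gripper value outside its range is refused whole. "fingers" is the opening, from 0 (shut) to 1 (fully open), set as the call begins (left out, the last holds). The fingers move at their own pace and stop on an object; "newtons" is the grip in N (left out, the last holds). Time passes only in rows, so rows that repeat a pose let the fingers close. It gives the time, the measured TCP pose, the force, the opening and the grip force at its end, in the units of the state.
- get_state(): the state, without advancing time (a new reading comes with each control period).
- snapshot(name): name is "scene" or "top" or "wrist"; returns a dict with "img" (480x640x3 uint8, blue, green, red), "fx", "fy", "cx", "cy" (pixels), "cam_to_world" (4x4, takes a point from camera to world coordinates); the wrist camera has in their place "T_tool_cam" (4x4, takes a point from camera to tool coordinates, whose origin is the TCP and whose axes are the flange's). Camera axes: x right, y down, z forward; pixel columns grow to the right and rows downward; lengths in m; the calibration is good to about 2 mm. A picture is of the moment at which its call begins: read the wrist's pose just before it. There is no depth.
- finish_job(): hands the job in; it is judged then, once.
The state is a dict: "clock": time; "q": joint angles; "qd": joint speeds; "joint_torque": joint torques, N m; "tool_pos": TCP position; "eef_rot": TCP orientation; "contact_force": force on the tool from outside, world axes, zero at the start; "moment": the same for the moment, N m; "opening": opening from 0.0 (shut) to 1.0 (fully open); "finger_force": force on a finger pad.
Only numpy, scipy, OpenCV 4.12 (cv2) and the standard library are available. Lean on these libraries where they do the work, as an engineer would, in place of code of your own. Each camera call takes 0.05 s, during which the arm holds its last target. There are 200 camera calls.

## Working session

There is one attempt and no reset: what is moved stays moved. The work goes in short steps, Python scripts to look and compute and a tool call to move; the robot and the scene stay as the last step left them, time stands still between calls to the robot, and variables do not carry over. Pictures are saved under pics/ and viewed, at most 12 in all, crops included, and the job is handed in when it is done.

Besides the shell and the picture viewer there is one more tool, called after "Call:" as name(argument=value, ...), one argument or row to a line, values as JSON. send_rows: Moves the arm, as the interface text tells. Its arguments: {"type":"object","properties":{"targets":{"type":"array"},"fingers":{"type":"number"},"newtons":{"type":"number"}},"required":["targets"]}

```bash
ls; mkdir -p pics
python3 - <<'E'
from plant import *
import cv2,numpy as np
s=get_state();print(s)
for n in("scene","top"):
    d=snapshot(n);cv2.imwrite(f"pics/{n}0.png",d["img"]);print(n,d["fx"],d["cx"],d["cy"],np.round(d["cam_to_world"],3).tolist())
E
```

```text
pics
{'clock': 0.0, 'q': array([ 1.27778935,  0.68998193, -0.19449018,  1.56631439,  0.15731319,
        0.90247849, -0.21509598]), 'qd': array([ 0.0006413 ,  0.00089653, -0.00048917,  0.0007902 ,  0.00094482,
        0.00014649,  0.00063904]), 'joint_torque': array([ 1.31958059e-04, -5.27563548e+01, -1.26680341e+00, -1.53425771e+01,
       -5.26506139e-02,  6.45919194e-03,  1.07069495e-04]), 'tool_pos': array([ 0.20038102, -0.59136206,  0.2379186 ]), 'eef_rot': array([ 9.86672865e-01,  1.62714028e-01, -2.19905704e-04, -8.68148735e-04]), 'contact_force': array([-0.45278132, -0.69330265, -0.34392423]), 'moment': array([ 0.02839552, -0.0151768 , -0.0186146 ]), 'finger_force': 0.0, 'opening': 0.9989585020513094}
scene 518.8980933678235 313.4790908940777 242.59578505525315 [[0.567, -0.436, 0.7, -0.134], [-0.824, -0.297, 0.483, -0.576], [-0.003, -0.85, -0.527, 0.568], [0.0, 0.0, 0.0, 1.0]]
top 523.9895568014059 324.6355910972292 236.2944908914257 [[0.009, -0.992, 0.123, 0.432], [-1.0, -0.009, 0.001, -0.086], [0.0, -0.123, -0.992, 0.912], [0.0, 0.0, 0.0, 1.0]]
```

View pics/scene0.png

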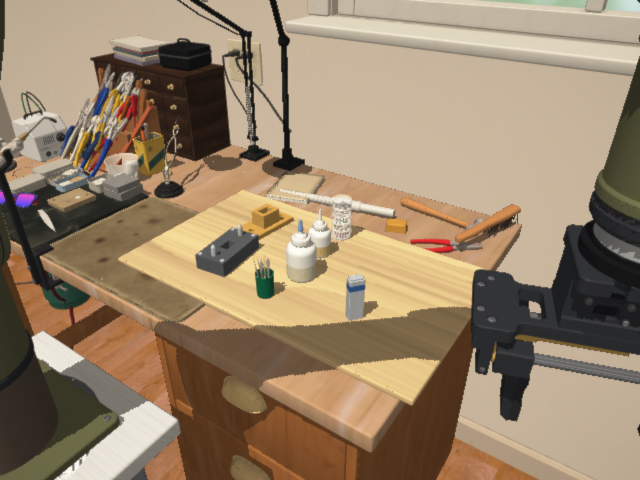

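View pics/top0.png

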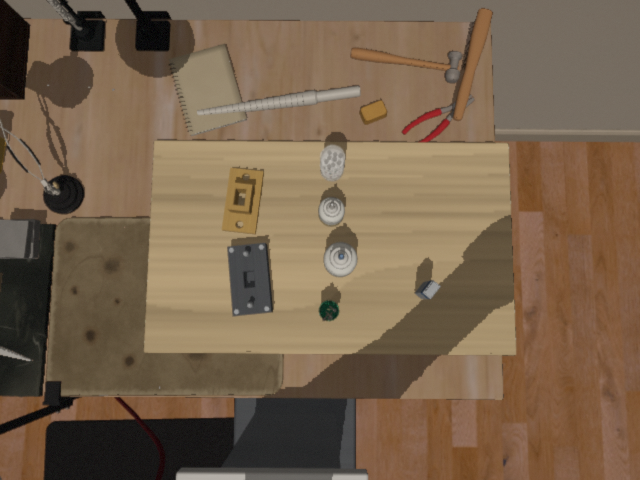

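The scene view shows the die at (228,250), guide (265,220), punch (355,298), and the row between them. In the top view: guide (243,200), die (250,279), punch (428,290), and the row near column 333 (rows 160 to 310). I'll enlarge the die/guide region next.

```bash
cat > h.py <<'E'
from plant import *
import cv2,numpy as np
from scipy.spatial.transform import Rotation as R
def cam(d,s=None):
    if "cam_to_world" in d: return np.array(d["cam_to_world"])
    T=np.eye(4);T[:3,:3]=R.from_quat(s["eef_rot"]).as_matrix();T[:3,3]=s["tool_pos"];return T@np.array(d["T_tool_cam"])
def ray(d,T,uv,z):
    uv=np.atleast_2d(uv).astype(float)
    r=np.c_[(uv[:,0]-d["cx"])/d["fx"],(uv[:,1]-d["cy"])/d["fy"],np.ones(len(uv))]@T[:3,:3].T
    return T[:3,3]+r*((z-T[2,3])/r[:,2])[:,None]
def proj(d,T,p):
    c=(np.atleast_2d(p)-T[:3,3])@T[:3,:3]
    return np.c_[c[:,0]/c[:,2]*d["fx"]+d["cx"],c[:,1]/c[:,2]*d["fy"]+d["cy"]]
E
python3 - <<'E'
from h import *
d=snapshot("top");T=cam(d);im=d["img"];hsv=cv2.cvtColor(im,cv2.COLOR_BGR2HSV)
a=cv2.resize(im[155:325,215:285],None,fx=3.5,fy=3.5,interpolation=cv2.INTER_CUBIC)
b=cv2.resize(im[265:315,400:450],None,fx=8,fy=8,interpolation=cv2.INTER_CUBIC)
c=np.zeros((595,245+400,3),np.uint8);c[:a.shape[0],:a.shape[1]]=a;c[:400,245:]=b
cv2.imwrite("pics/crop1.png",c)
for p in[(243,212),(230,215),(212,180),(236,280),(428,288),(430,294)]:print(p,im[p[1],p[0]],hsv[p[1],p[0]])
for n,uv,z in[("guide",(240,197),.052),("die",(250,279),.042),("punch",(428,289),.085),("pickle",(340,258),.1),("jar",(333,160),.09),("flux",(331,210),.1),("cup",(329,310),.06)]:print(n,ray(d,T,uv,z).round(3))
E
```

```text
(243, 212) [ 50  89 113] [ 19 142 113]
(230, 215) [ 73 126 158] [ 19 137 158]
(212, 180) [101 135 155] [ 19  89 155]
(236, 280) [72 71 69] [100  11  72]
(428, 288) [136 138 137] [ 45   4 138]
(430, 294) [153 154 155] [ 15   3 155]
guide [[0.604 0.056 0.052]]
die [[0.468 0.037 0.042]]
punch [[ 0.453 -0.249  0.085]]
pickle [[ 0.499 -0.11   0.1  ]]
jar [[ 0.658 -0.098  0.09 ]]
flux [[ 0.575 -0.095  0.1  ]]
cup [[ 0.418 -0.094  0.06 ]]
```

View pics/crop1.png

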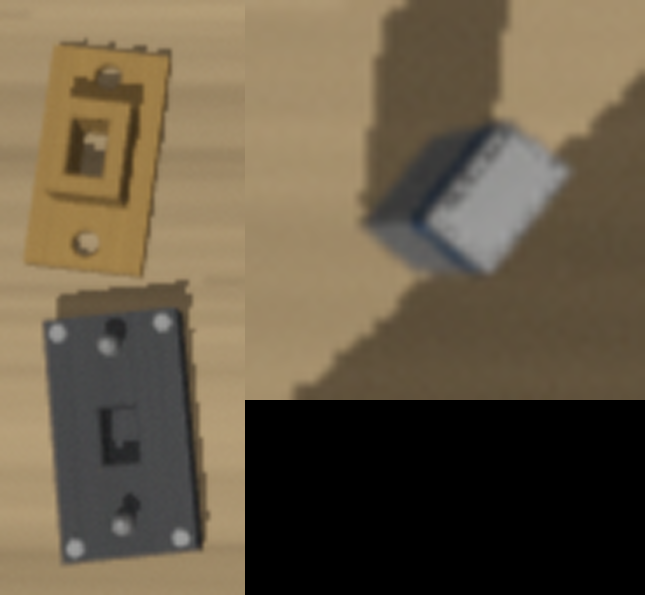

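```bash
cat >> h.py <<'E'
def go(pos,yaw,s=None):
    "shift/turn units to bring the TCP to pos, pointing down, tool x at yaw (deg)"
    s=s or get_state();M=R.from_quat(s["eef_rot"]);a=np.radians(yaw)
    W=R.from_matrix(np.array([[np.cos(a),np.sin(a),0],[np.sin(a),-np.cos(a),0],[0,0,-1]]))
    print("shift",(M.inv().apply(np.array(pos)-s["tool_pos"])/.3).round(4),"turn",((M.inv()*W).as_rotvec()/np.pi).round(4))
def rect(P,nm):
    "four plane corners in order, first edge short"
    P=P[:,:2];a=(P[2]+P[3]-P[0]-P[1])/2;b=(P[1]+P[2]-P[0]-P[3])/2
    print(nm,"c",P.mean(0).round(4),"len",np.hypot(*a).round(4),np.hypot(*b).round(4),"x ang",(np.degrees(np.arctan2(*a[::-1]))+90)%180-90,"y",(np.degrees(np.arctan2(*b[::-1]))%180-90))
E
python3 - <<'E'
from h import *
d=snapshot("top");T=cam(d)
f=lambda c,k,o:(np.array(c)+.5)/k-.5+np.array(o)
rect(ray(d,T,f([(57,43),(171,50),(143,276),(25,263)],3.5,(215,155)),.022),"guide")
rect(ray(d,T,f([(44,320),(179,310),(202,549),(63,563)],3.5,(215,155)),.042),"die")
rect(ray(d,T,f([(255,120),(325,175),(243,275),(170,220)],8,(400,265)),.093),"punch")
go((.5,-.25,.24),5);go((.604,.056,.2),-7)
E
```

```text
guide c [0.6052 0.056 ] len 0.1125 0.0575 x ang -5.93303139022089 y -4.447574384996116
die c [0.468  0.0382] len 0.1144 0.065 x ang 6.521897060828735 y 5.516863989108074
punch c [ 0.4523 -0.2513] len 0.0256 0.0173 x ang -40.29939637554247 y -37.440183816083405
shift [ 1.3111 -0.7579 -0.0052] turn [-0.0003  0.0001  0.0763]
shift [ 1.9668 -1.6124  0.129 ] turn [-3.000e-04  1.000e-04  1.429e-01]
```

Call:
send_rows(
  targets=[
    [[1.0,-0.6,0],[0,0,0.05]],
    [[1.0,-0.6,0],[0,0,0.05]],
    [[1.0,-0.6,0],[0,0,0.05]],
    [[1.0,-0.6,0],[0,0,0.05]],
    [[1.0,-0.6,0],[0,0,0.05]],
    [[1.0,-0.6,0],[0,0,0.05]],
    [[1.0,-0.6,0],[0,0,0.05]],
  ],
  fingers=1.0,
)

```text
clock: 1.08
tool_pos: [0.4297, -0.3216, 0.2387]
eef_rot: [0.996, 0.088, 0.001, -0.001]
contact_force: [-0.4, -0.3, 0.2]
opening: 1.0
finger_force: 0.0
```

Run:
```python
from h import *
s=get_state();print(s["clock"],s["tool_pos"],s["q"].round(2));go((.603,.056,.22),-5.5)
```

```text
1.075 [ 0.42970899 -0.32162345  0.23870872] [ 0.63  0.57 -0.12  1.83  0.09  0.74 -0.93]
shift [ 0.7901 -1.1373  0.0653] turn [-0.0005 -0.0005  0.0869]
```

Call:
send_rows(
  targets=[
    [[0.7,-1.0,0.04],[0,0,0.087]],
    [[0.7,-1.0,0.04],[0,0,0.087]],
    [[0.7,-1.0,0.04],[0,0,0.087]],
    [[0.7,-1.0,0.04],[0,0,0.087]],
    [[0.7,-1.0,0.04],[0,0,0.087]],
    [[0.7,-1.0,0.04],[0,0,0.087]],
    [[0.7,-1.0,0.04],[0,0,0.087]],
    [[0.7,-1.0,0.04],[0,0,0.087]],
    [[0.7,-1.0,0.04],[0,0,0.087]],
  ],
)

```text
clock: 2.2
tool_pos: [0.5827, 0.0032, 0.2268]
eef_rot: [0.999, -0.054, -0.0, 0.001]
contact_force: [-0.2, 0.0, -0.1]
opening: 1.001
finger_force: 0.0
```

Run:
```python
from h import *
s=get_state();d=snapshot("wrist");cv2.imwrite("pics/w1.png",d["img"]);print(s["tool_pos"],s["eef_rot"],d["fx"],np.round(d["T_tool_cam"],3).tolist());T=cam(d,s)
print(proj(d,T,[(.6052,.056,.052),(.468,.038,.042)]))
go((.605,.056,.12),-5.3,s)
```

```text
[0.58274557 0.00317946 0.22675104] [ 9.98557787e-01 -5.36811746e-02 -2.34515447e-04  7.88643432e-04] 386.2689423678236 [[-0.001, -0.95, -0.313, 0.082], [1.0, -0.001, 0.0, 0.0], [-0.0, -0.313, 0.95, -0.146], [0.0, 0.0, 0.0, 1.0]]
[[251.91249461 197.92367317]
 [294.41846369 331.71948291]]
shift [ 0.055  -0.1836  0.3555] turn [ 0.0005  0.0001 -0.0047]
```

View pics/w1.png

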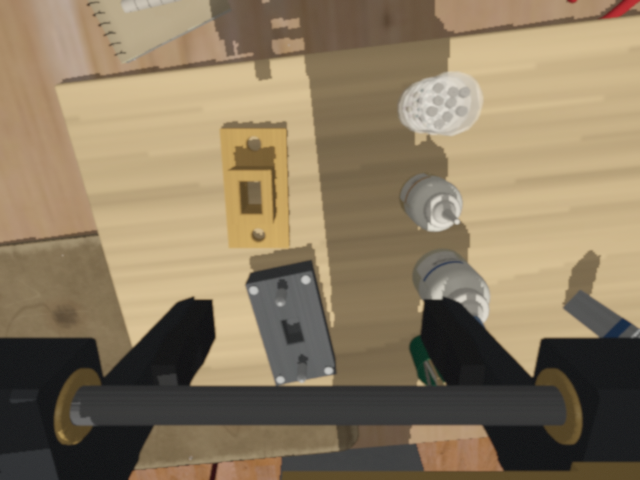

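The wrist view shows the guide plate at about (221,128)-(290,247), the block top around (250,197), and the die top with corners near (248,289), (311,273), (335,374) and (277,385). Predictions from the top view match. I'll refine with contours.

Run:
```python
from h import *
s=get_state();d=snapshot("wrist");T=cam(d,s);im=d["img"];hsv=cv2.cvtColor(im,cv2.COLOR_BGR2HSV)
print(im[240,245],hsv[240,245],hsv[225,210],hsv[350,280],hsv[350,350],hsv[150,262])
def quad(m,nm,box):
    k=np.zeros_like(m);x0,y0,x1,y1=box;k[y0:y1,x0:x1]=m[y0:y1,x0:x1]
    c=max(cv2.findContours(k,cv2.RETR_EXTERNAL,cv2.CHAIN_APPROX_NONE)[0],key=cv2.contourArea);h=cv2.convexHull(c)
    q=cv2.approxPolyN(h,4,ensure_convex=True).reshape(-1,2).astype(float)
    print(nm,cv2.contourArea(c),q.tolist());return q
q=quad(cv2.inRange(hsv,(14,150,30),(28,255,255)),"guide",(205,110,305,262))
def order(q):
    q=q[np.argsort(q[:,1])];return np.array([*sorted(q[:2].tolist()),*sorted(q[2:].tolist(),reverse=True)])
rect(ray(d,T,order(q),.022),"guide")
rect(ray(d,T,[(248,289),(311,273),(335,374),(277,385)],.042),"die")
```

```text
[101 169 203] [ 20 128 203] [ 19  81 201] [ 90   3 101] [ 19  90 128] [ 19 140 120]Traceback (most recent call last):
  File "<stdin>", line 9, in <module>
  File "<stdin>", line 6, in quad
ValueError: max() iterable argument is empty
```

```bash
cat >> h.py <<'E'
def quad(m,box):
    k=np.zeros_like(m);x0,y0,x1,y1=box;k[y0:y1,x0:x1]=m[y0:y1,x0:x1]
    k=cv2.morphologyEx(k,cv2.MORPH_OPEN,np.ones((3,3)))
    c=max(cv2.findContours(k,cv2.RETR_EXTERNAL,cv2.CHAIN_APPROX_NONE)[0],key=cv2.contourArea)
    q=cv2.approxPolyN(cv2.convexHull(c),4,ensure_convex=True).reshape(-1,2).astype(float)
    q=q[np.argsort(q[:,1])];q=np.array([*sorted(q[:2].tolist()),*sorted(q[2:].tolist(),reverse=True)])
    print(cv2.contourArea(c),q.tolist());return q
E
python3 - <<'E'
from h import *
s=get_state();d=snapshot("wrist");T=cam(d,s);hsv=cv2.cvtColor(d["img"],cv2.COLOR_BGR2HSV)
rect(ray(d,T,quad(cv2.inRange(hsv,(14,108,30),(28,255,255)),(205,110,305,262)),.022),"guide")
rect(ray(d,T,[(248,289),(311,273),(335,374),(277,385)],.042),"die")
rect(ray(d,T,quad(cv2.inRange(hsv,(0,0,75),(180,60,125)),(240,255,342,395)),.042),"die auto")
E
```

```text
7472.0 [[221.0, 128.0], [288.0, 128.0], [290.0, 247.0], [229.0, 247.0]]
guide c [0.6063 0.0568] len 0.1095 0.0585 x ang -6.574619239582432 y -6.159612691821252
die c [0.4674 0.0401] len 0.112 0.0611 x ang 6.081977324296588 y 7.835238930291737
6214.5 [[247.0, 284.0], [312.0, 270.0], [337.0, 373.0], [277.0, 384.0]]
die auto c [0.47   0.0393] len 0.115 0.0626 x ang 6.210335684599755 y 6.4842037356828115
```

Run:
```python
from h import *
go((.606,.0567,.12),-6.3);go((.606,.0567,.027),-6.3)
```

```text
shift [ 0.0577 -0.1817  0.3561] turn [ 0.0002 -0.      0.0013]
shift [ 0.0577 -0.1819  0.6661] turn [ 0.0002 -0.      0.0013]
```

Call:
send_rows(
  targets=[
    [[0.058,-0.182,0.1],[0,0,0.001]],
    [[0.058,-0.182,0.3],[0,0,0.001]],
    [[0.058,-0.182,0.45],[0,0,0.001]],
    [[0.058,-0.182,0.56],[0,0,0.001]],
    [[0.058,-0.182,0.62],[0,0,0.001]],
    [[0.058,-0.182,0.65],[0,0,0.001]],
    [[0.058,-0.182,0.665],[0,0,0.001]],
    [[0.058,-0.182,0.665],[0,0,0.001]],
    [[0.058,-0.182,0.665],[0,0,0.001]],
  ],
)

```text
clock: 3.48
tool_pos: [0.6069, 0.0586, 0.0281]
eef_rot: [0.999, -0.053, 0.001, -0.0]
contact_force: [0.2, -0.4, 0.4]
opening: 0.999
finger_force: 0.0
```

Call:
send_rows(
  targets=[
    [[0,0,0],[0,0,0]],
    [[0,0,0],[0,0,0]],
    [[0,0,0],[0,0,0]],
    [[0,0,0],[0,0,0]],
    [[0,0,0],[0,0,0]],
    [[0,0,0],[0,0,0]],
    [[0,0,0],[0,0,0]],
  ],
  fingers=0.2,
  newtons=20,
)

```text
clock: 4.35
tool_pos: [0.6062, 0.0584, 0.0272]
eef_rot: [0.999, -0.053, -0.0, 0.0]
contact_force: [1.1, -0.4, -0.3]
opening: 0.41
finger_force: 20.0
```

Run:
```python
from h import *
s=get_state();print(s)
```

```text
{'clock': 4.35, 'q': array([-0.17771767,  0.96741148,  0.01058124,  1.74566262, -0.02040442,
        0.42881846, -1.83070021]), 'qd': array([ 0.00056353, -0.00046029, -0.00065708, -0.00034587,  0.00228665,
       -0.00136729, -0.00072327]), 'joint_torque': array([-2.29299897e-01, -5.67846930e+01,  1.56178895e+00, -8.40446860e+00,
       -5.40286582e-02, -1.13134200e-01, -1.07830582e-02]), 'tool_pos': array([0.60617778, 0.05836608, 0.02715859]), 'eef_rot': array([ 9.98575892e-01, -5.33494556e-02, -6.94820789e-05,  1.33445600e-04]), 'contact_force': array([ 1.11039906, -0.39834331, -0.30788767]), 'moment': array([-0.09392935,  0.02736463,  0.02796808]), 'finger_force': 20.00003790250048, 'opening': 0.4102399648042187}
```

Call:
send_rows(
  targets=[
    [[0,0,-0.05],[0,0,0]],
    [[0,0,-0.15],[0,0,0]],
    [[0,0,-0.25],[0,0,0]],
    [[0,0,-0.25],[0,0,0]],
    [[0,0,-0.25],[0,0,0]],
  ],
)

```text
clock: 4.97
tool_pos: [0.6055, 0.0586, 0.1016]
eef_rot: [0.999, -0.053, -0.001, 0.0]
contact_force: [-0.1, 0.1, -4.1]
opening: 0.404
finger_force: 20.0
```

Run:
```python
from h import *
s=get_state();d=snapshot("wrist");cv2.imwrite("pics/w2.png",d["img"]);T=cam(d,s)
go((.468,.039,.105),6.3,s)
h=s["tool_pos"][2]-.027
hsv=cv2.cvtColor(d["img"],cv2.COLOR_BGR2HSV)
print(proj(d,T,[(.606,.057,.052+h),(.468,.038,.042)]))
```

```text
shift [-0.4488  0.1136 -0.0107] turn [ 0.      0.0004 -0.0689]
[[321.36215585 351.59911215]
 [368.94363991 450.22389667]]
```

View pics/w2.png

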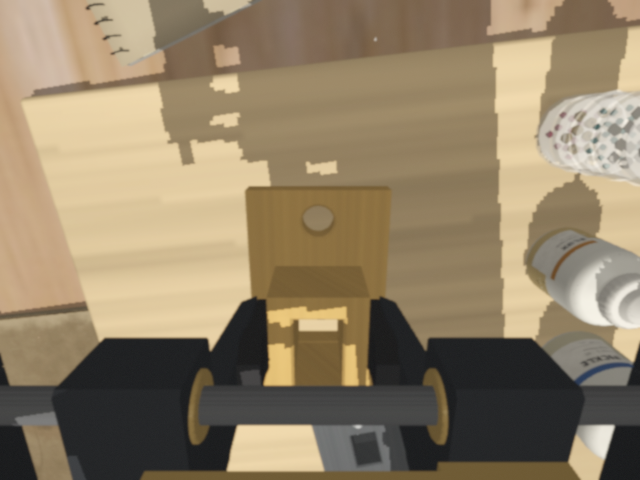

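The guide hangs level and square in the gripper, with the far pin hole at (318,218) and the plate's far edge at row 187, columns 246-391.

Run:
```python
from h import *
s=get_state();d=snapshot("wrist");T=cam(d,s);z=s["tool_pos"][2]-.027+.022
P=ray(d,T,[(318,218),(246,187),(391,187)],z)
M=R.from_quat(s["eef_rot"]).inv()
print(M.apply(P-s["tool_pos"]).round(4), "hole expected x .042, edge .055")
dt=snapshot("top");Tt=cam(dt)  # die pins noses at z=.064 in top picture
```

```text
[[ 0.0431  0.0003  0.0049]
 [ 0.0557 -0.028   0.0049]
 [ 0.0557  0.029   0.0049]] hole expected x .042, edge .055
```

Call:
send_rows(
  targets=[
    [[-0.1,0.03,-0.01],[0,0,-0.02]],
    [[-0.25,0.065,-0.01],[0,0,-0.04]],
    [[-0.4,0.1,-0.01],[0,0,-0.06]],
    [[-0.449,0.114,-0.01],[0,0,-0.069]],
    [[-0.449,0.114,-0.01],[0,0,-0.069]],
    [[-0.449,0.114,-0.01],[0,0,-0.069]],
  ],
)

```text
clock: 5.88
tool_pos: [0.4704, 0.0392, 0.105]
eef_rot: [0.998, 0.055, 0.001, -0.0]
contact_force: [-0.1, -0.1, -4.0]
opening: 0.407
finger_force: 20.0
```

Run:
```python
from h import *
s=get_state();d=snapshot("wrist");T=cam(d,s);print(s["tool_pos"],R.from_quat(s["eef_rot"]).as_matrix()[:2,0])
im=d["img"];cv2.imwrite("pics/w3.png",cv2.resize(im[150:350,200:440],None,fx=3,fy=3,interpolation=cv2.INTER_CUBIC))
```

```text
[0.47036915 0.03921678 0.10501703] [0.99399725 0.10938618]
```

View pics/w3.png

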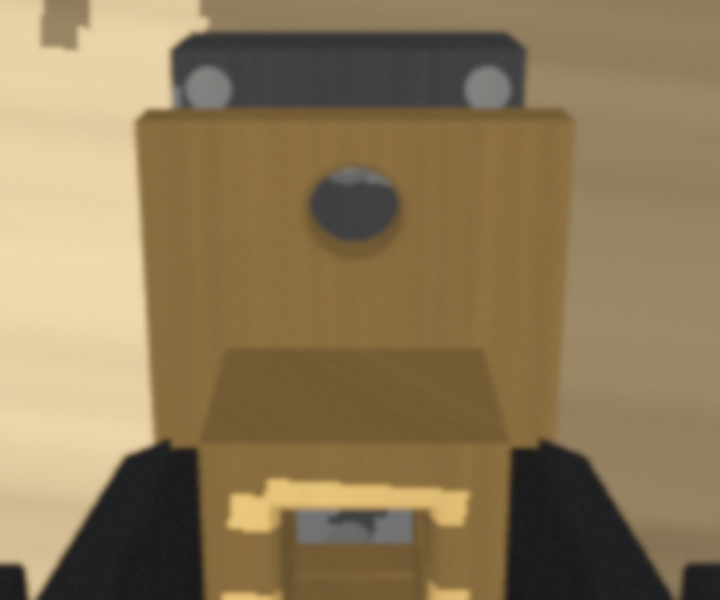

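The crop shows the die's far top edge from (172,50) to (525,50), its two screws at (208,90) and (488,90), and the plate hole at (354,205) with the pin tip peeking in at its upper rim. I'll compute the offset.

Run:
```python
from h import *
s=get_state();d=snapshot("wrist");T=cam(d,s);M=R.from_quat(s["eef_rot"]).inv()
f=lambda c:(np.array(c)+.5)/3-.5+np.array((200,150))
t=lambda P:M.apply(P-s["tool_pos"]).round(4)
print("die edge/screws",t(ray(d,T,f([(172,50),(525,50),(208,90),(488,90)]),.042)))
print("guide edge,hole",t(ray(d,T,f([(137,120),(573,120),(354,205)]),s["tool_pos"][2]-.005)))
# pins in tool frame projected if guide were perfectly above
R0=R.from_quat(s["eef_rot"])
for x in(.042,):
  for z in(.064,.058,.042):
    p=s["tool_pos"]+R0.apply([x,0,0]);p[2]=z;print(z,(proj(d,T,p)-[200,150])*3)
```

```text
die edge/screws [[ 0.0566 -0.0322  0.0632]
 [ 0.0565  0.0309  0.0631]
 [ 0.0494 -0.026   0.0631]
 [ 0.0494  0.0245  0.0631]]
guide edge,hole [[ 0.0545 -0.0282  0.0051]
 [ 0.0545  0.0291  0.0051]
 [ 0.043   0.0003  0.0051]]
0.064 [[351.1484724 155.4617321]]
0.058 [[351.20122534 148.06225318]]
0.042 [[351.32799767 130.28032417]]
```

Call:
send_rows(
  targets=[
    [[-0.005,-0.003,0.03],[0,0,0]],
    [[-0.008,-0.003,0.06],[0,0,0]],
    [[-0.008,-0.003,0.07],[0,0,0]],
    [[-0.008,-0.003,0.07],[0,0,0]],
    [[-0.008,-0.003,0.07],[0,0,0]],
  ],
)

```text
clock: 6.6
tool_pos: [0.4664, 0.0395, 0.0843]
eef_rot: [0.998, 0.055, 0.0, 0.0]
contact_force: [-0.7, -0.1, -3.0]
opening: 0.405
finger_force: 20.0
```

Run:
```python
from h import *
s=get_state();d=snapshot("wrist");T=cam(d,s);print(s["tool_pos"])
im=d["img"];cv2.imwrite("pics/w4.png",cv2.resize(im[150:350,200:440],None,fx=3,fy=3,interpolation=cv2.INTER_CUBIC))
R0=R.from_quat(s["eef_rot"])
for z in(.064,.042):
    p=s["tool_pos"]+R0.apply([.042,0,0]);p[2]=z;print(z,(proj(d,T,p)-[200,150])*3)
```

```text
[0.46635215 0.03947752 0.08429764]
0.064 [[350.90766587 184.71385168]]
0.042 [[351.10263725 153.52336761]]
```

View pics/w4.png

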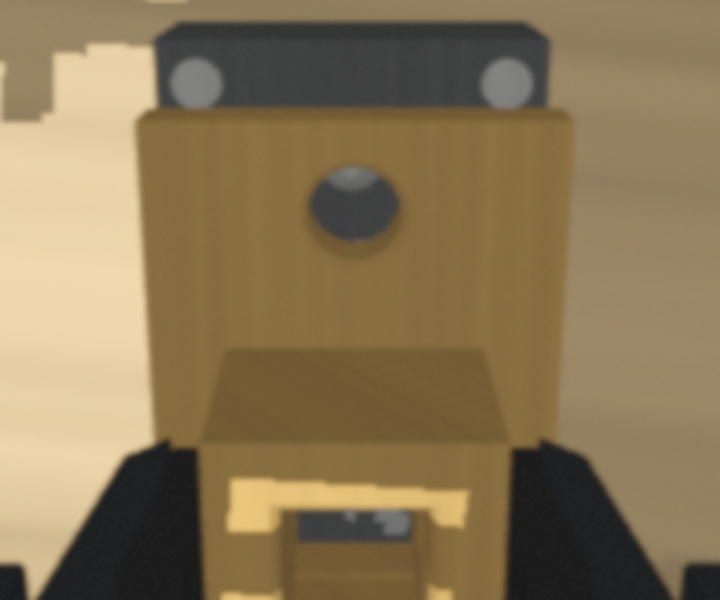

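The pin nose now shows in the plate hole at about (352,180). The aligned position is predicted at (351,185), so it is within about 1 mm and I can lower it.

Call:
send_rows(
  targets=[
    [[0.003,0,0.02],[0,0,0]],
    [[0.003,0,0.04],[0,0,0]],
    [[0.003,0,0.06],[0,0,0]],
    [[0.003,0,0.075],[0,0,0]],
    [[0.003,0,0.085],[0,0,0]],
    [[0.003,0,0.088],[0,0,0]],
    [[0.003,0,0.088],[0,0,0]],
    [[0.003,0,0.088],[0,0,0]],
  ],
  newtons=12,
)

```text
clock: 7.65
tool_pos: [0.4679, 0.0398, 0.0578]
eef_rot: [0.998, 0.055, 0.001, -0.0]
contact_force: [4.2, 1.4, -5.8]
opening: 0.408
finger_force: 12.0
```

Call:
send_rows(
  targets=[
    [[0,0,0.004],[0,0,0]],
    [[0,0,0.004],[0,0,0]],
  ],
  newtons=5,
)

```text
clock: 7.9
tool_pos: [0.4677, 0.0398, 0.0569]
eef_rot: [0.998, 0.055, 0.001, -0.0]
contact_force: [4.9, 1.3, 1.2]
opening: 0.406
finger_force: 5.0
```

Call:
send_rows(
  targets=[
    [[0,0,0],[0,0,0]],
    [[0,0,0],[0,0,0]],
    [[0,0,0],[0,0,0]],
    [[0,0,0],[0,0,0]],
    [[0,0,-0.1],[0,0,0]],
    [[0,0,-0.3],[0,0,0]],
    [[0,0,-0.5],[0,0,0]],
    [[0,0,-0.6],[0,0,0]],
    [[0,0,-0.6],[0,0,0]],
    [[0,0,-0.6],[0,0,0]],
  ],
  fingers=1.0,
)

```text
clock: 9.15
tool_pos: [0.4662, 0.0394, 0.2357]
eef_rot: [0.998, 0.055, -0.001, 0.0]
contact_force: [-0.8, 0.4, -1.0]
opening: 0.997
finger_force: 0.0
```

Run:
```python
from h import *
s=get_state();d=snapshot("wrist");T=cam(d,s);print(s["tool_pos"])
im=d["img"];t=snapshot("top")
a=im[150:400,180:440];b=t["img"][230:330,215:295]
c=np.zeros((500,520+400,3),np.uint8)[:,:800];c[:,:400]=cv2.resize(a,(400,500),interpolation=cv2.INTER_CUBIC)[:, :];c[:,400:]=cv2.resize(b,(400,500),interpolation=cv2.INTER_CUBIC)
cv2.imwrite("pics/w5.png",c)
go((.4523,-.2513,.23),-39,s);go((.4523,-.2513,.23),51,s);print(s["q"].round(2))
```

```text
[0.46619309 0.03942037 0.2357261 ]
shift [-0.1525  0.9581  0.0196] turn [0.0003 0.0006 0.2517]
shift [-0.1525  0.9581  0.0196] turn [-2.000e-04  6.000e-04 -2.483e-01]
[-0.14  0.49 -0.06  2.03  0.05  0.62 -1.69]
```

View pics/w5.png

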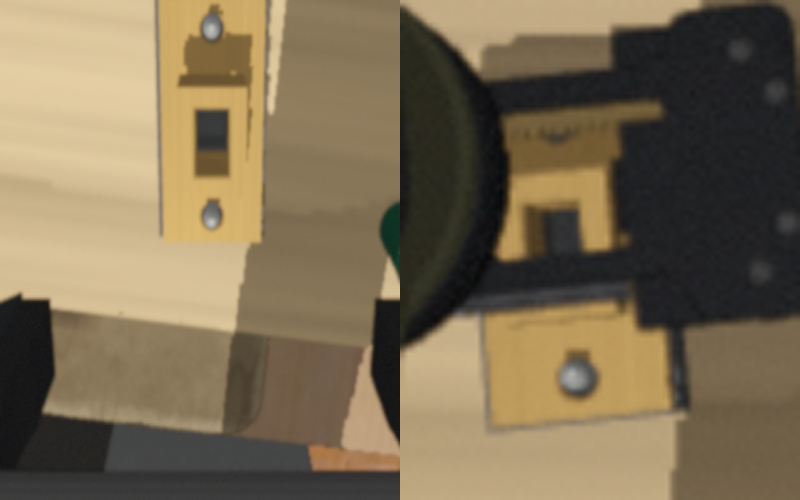

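Both pin tips stand proud in the plate holes, at (211,27) and (211,215) in the left crop. The plate is square on the die, so the guide is seated. Next I move to the punch.

Call:
send_rows(
  targets=[
    [[-0.15,0.85,0.02],[0,0,0.25]],
    [[-0.15,0.85,0.02],[0,0,0.25]],
    [[-0.15,0.85,0.02],[0,0,0.25]],
    [[-0.15,0.85,0.02],[0,0,0.25]],
    [[-0.15,0.85,0.02],[0,0,0.25]],
    [[-0.15,0.85,0.02],[0,0,0.25]],
    [[-0.15,0.85,0.02],[0,0,0.25]],
    [[-0.15,0.85,0.02],[0,0,0.25]],
  ],
)

```text
clock: 10.25
tool_pos: [0.4507, -0.217, 0.2304]
eef_rot: [0.944, -0.33, -0.0, -0.0]
contact_force: [0.1, 0.3, 0.5]
opening: 1.003
finger_force: 0.0
```

Run:
```python
from h import *
s=get_state();d=snapshot("wrist");T=cam(d,s);print(s["tool_pos"],s["q"].round(2))
print(proj(d,T,[(.4523,-.2513,.093),(.4523,-.2513,.012)]))
cv2.imwrite("pics/w6.png",cv2.resize(d["img"][150:450,170:470],None,fx=2,fy=2,interpolation=cv2.INTER_CUBIC))
go((.4523,-.2513,.13),-39,s)
t=snapshot("top");Tt=cam(t);hsv=cv2.cvtColor(t["img"],cv2.COLOR_BGR2HSV)
# seated guide plate outline from the top camera, plate top z=.052
rect(ray(t,Tt,quad(cv2.inRange(hsv,(14,108,30),(28,255,255)),(218,235,285,325)),.052),"guide seated")
```

```text
[ 0.45069416 -0.21695613  0.23043505] [ 0.27  0.54  0.14  1.96 -0.12  0.65 -1.76]
[[352.73502485 200.00356078]
 [345.41582308 182.23861722]]
shift [0.0757 0.0865 0.3347] turn [-0.0002  0.0003  0.0029]
2332.0 [[228.0, 248.0], [263.0, 244.0], [269.0, 311.0], [233.0, 315.0]]
guide seated c [0.4669 0.0388] len 0.11 0.0584 x ang 6.249929442882603 y 6.954661375721102
```

View pics/w6.png

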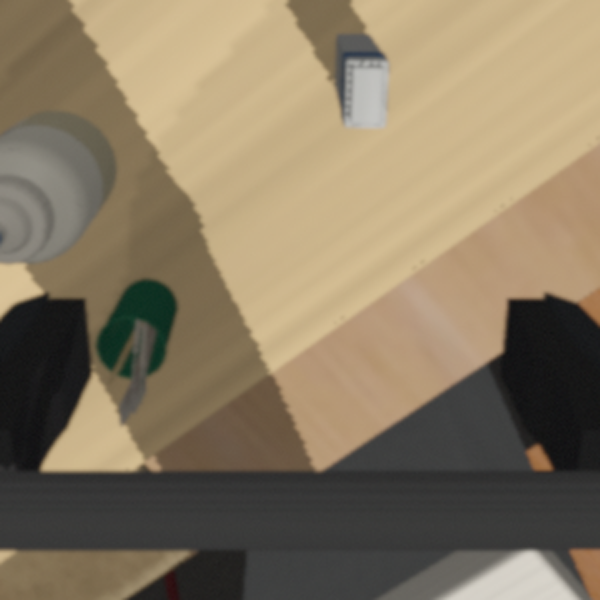

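The punch top is at full-frame about (352,196), against a prediction of (353,200), with its long side nearly parallel to tool x. The cup and pickle bottle are well clear of the finger paths.

Run:
```python
from h import *
s=get_state();d=snapshot("wrist");T=cam(d,s)
f=lambda c:(np.array(c)+.5)/2-.5+np.array((170,150))
rect(ray(d,T,f([(343,60),(388,58),(385.5,127),(344.5,128.5)]),.093),"punch")
go((.453,-.251,.13),-39.2,s);go((.453,-.251,.058),-39.2,s)
```

```text
punch c [ 0.4544 -0.2534] len 0.0259 0.016 x ang -37.40086433446888 y -36.2412312413789
shift [0.0755 0.0822 0.3354] turn [-0.0001  0.0001  0.0035]
shift [0.0756 0.0823 0.5754] turn [-0.0001  0.0001  0.0035]
```

Call:
send_rows(
  targets=[
    [[0.079,0.086,0.15],[0,0,-0.003]],
    [[0.079,0.086,0.3],[0,0,-0.003]],
    [[0.079,0.086,0.42],[0,0,-0.003]],
    [[0.079,0.086,0.51],[0,0,-0.003]],
    [[0.079,0.086,0.56],[0,0,-0.003]],
    [[0.079,0.086,0.575],[0,0,-0.003]],
    [[0.079,0.086,0.575],[0,0,-0.003]],
    [[0.079,0.086,0.575],[0,0,-0.003]],
  ],
)

```text
clock: 11.4
tool_pos: [0.4533, -0.2541, 0.059]
eef_rot: [0.945, -0.327, 0.001, 0.0]
contact_force: [-0.1, 0.7, 0.3]
opening: 1.002
finger_force: 0.0
```

Run:
```python
from h import *
s=get_state();print(s["tool_pos"],s["contact_force"]);go((.4535,-.2522,.058),-38,s)
```

```text
[ 0.45332739 -0.25406683  0.05903201] [-0.14652102  0.73856025  0.28406891]
shift [-0.0034 -0.0052  0.0034] turn [-0.0001 -0.0006 -0.0009]
```

Call:
send_rows(
  targets=[
    [[0,0,0],[0,0,0]],
    [[0,0,0],[0,0,0]],
    [[0,0,0],[0,0,0]],
    [[0,0,0],[0,0,0]],
    [[0,0,0],[0,0,0]],
    [[0,0,0],[0,0,0]],
    [[0,0,0],[0,0,0]],
    [[0,0,0],[0,0,0]],
  ],
  fingers=0.0,
  newtons=30,
)

```text
clock: 12.4
tool_pos: [0.4528, -0.2537, 0.0581]
eef_rot: [0.945, -0.327, 0.0, 0.0]
contact_force: [-0.3, -0.1, 0.4]
opening: 0.178
finger_force: 29.8
```

Call:
send_rows(
  targets=[
    [[0,0,-0.05],[0,0,0]],
    [[0,0,-0.2],[0,0,0]],
    [[0,0,-0.35],[0,0,0]],
    [[0,0,-0.5],[0,0,0]],
    [[0,0,-0.58],[0,0,0]],
    [[0,0,-0.6],[0,0,0]],
    [[0,0,-0.6],[0,0,0]],
  ],
)

```text
clock: 13.28
tool_pos: [0.4523, -0.2535, 0.238]
eef_rot: [0.945, -0.327, -0.0, -0.0]
contact_force: [0.7, -0.2, -2.1]
opening: 0.175
finger_force: 29.8
```

Run:
```python
from h import *
s=get_state();go((.467,.0393,.235),6.4,s)
```

```text
shift [-0.5644 -0.7977  0.0102] turn [-0.000e+00  2.000e-04 -2.475e-01]
```

Call:
send_rows(
  targets=[
    [[-0.06,-0.08,0],[0,0,-0.03]],
    [[-0.15,-0.2,0],[0,0,-0.06]],
    [[-0.24,-0.34,0],[0,0,-0.1]],
    [[-0.33,-0.47,0],[0,0,-0.14]],
    [[-0.42,-0.59,0],[0,0,-0.18]],
    [[-0.5,-0.7,0],[0,0,-0.22]],
    [[-0.55,-0.78,0],[0,0,-0.245]],
    [[-0.565,-0.798,0.01],[0,0,-0.248]],
    [[-0.565,-0.798,0.01],[0,0,-0.248]],
    [[-0.565,-0.798,0.01],[0,0,-0.248]],
  ],
)

```text
clock: 14.52
tool_pos: [0.467, 0.0375, 0.2347]
eef_rot: [0.998, 0.055, -0.001, 0.001]
contact_force: [0.2, -0.4, -2.7]
opening: 0.18
finger_force: 29.8
```

Run:
```python
from h import *
s=get_state();d=snapshot("wrist");T=cam(d,s);print(s["tool_pos"]);go((.467,.0393,.17),6.4,s)
cv2.imwrite("pics/w7.png",cv2.resize(d["img"][150:450,180:460],None,fx=2,fy=2,interpolation=cv2.INTER_CUBIC))
hsv=cv2.cvtColor(d["img"],cv2.COLOR_BGR2HSV)
p=lambda x,y,z:s["tool_pos"]+R.from_quat(s["eef_rot"]).apply([x,y,z])
print("punch bottom front corners expected",(proj(d,T,[p(.013,-.008,.046),p(.013,.008,.046),p(.013,-.008,-.032),p(.013,.008,-.032)])-[180,150])*2)
print("mouth",(proj(d,T,[(.467,.0393,.082)])-[180,150])*2)
```

```text
[0.46695048 0.03745811 0.23469845]
shift [ 0.0011 -0.0063  0.2157] turn [ 0.0004  0.0004 -0.0005]
punch bottom front corners expected [[243.99241022 207.2783181 ]
 [304.4838736  207.23095128]
 [226.25223585 363.79271095]
 [321.14110345 363.71601605]]
mouth [[269.60279673 146.6642149 ]]
```

View pics/w7.png

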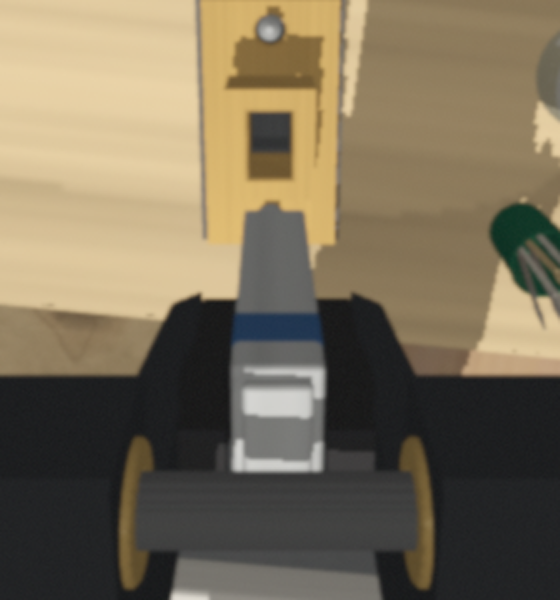

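The punch is held upright, its lower front edge at (245-304, 211) in the crop. The guide's mouth spans (247,111)-(293,180).

Run:
```python
from h import *
s=get_state();d=snapshot("wrist");T=cam(d,s);print(s["tool_pos"])
f=lambda c:(np.array(c)+.5)/2-.5+np.array((180,150))
rect(ray(d,T,f([(247,111),(293,111),(292,180),(248,180)]),.082),"mouth")
P=ray(d,T,f([(245,211),(304,211)]),s["tool_pos"][2]-.046)
print("punch front edge in tool",R.from_quat(s["eef_rot"]).inv().apply(P-s["tool_pos"]).round(4))
go((.467,.0393,.17),6.4,s)
```

```text
[0.46710188 0.03756891 0.23489327]
mouth c [0.4676 0.0395] len 0.0286 0.018 x ang 6.131871073076269 y 6.25060664737974
punch front edge in tool [[ 0.0121 -0.0079  0.046 ]
 [ 0.0121  0.0077  0.046 ]]
shift [ 0.0005 -0.006   0.2163] turn [ 0.0003  0.0003 -0.0005]
```

Call:
send_rows(
  targets=[
    [[0.004,-0.006,0.05],[0,0,-0.001]],
    [[0.004,-0.006,0.15],[0,0,-0.001]],
    [[0.004,-0.006,0.24],[0,0,-0.001]],
    [[0.004,-0.006,0.28],[0,0,-0.001]],
    [[0.004,-0.006,0.28],[0,0,-0.001]],
    [[0.004,-0.006,0.28],[0,0,-0.001]],
    [[0.004,-0.006,0.28],[0,0,-0.001]],
  ],
)

```text
clock: 15.5
tool_pos: [0.469, 0.0411, 0.1519]
eef_rot: [0.998, 0.058, 0.001, -0.0]
contact_force: [0.8, 0.7, -1.9]
opening: 0.18
finger_force: 29.8
```

Run:
```python
from h import *
s=get_state();d=snapshot("wrist");T=cam(d,s);print(s["tool_pos"]);go((.4683,.0395,.139),6.3,s)
t=snapshot("scene");Tt=cam(t)
print("scene: mouth, punch bottom",proj(t,Tt,[(.4675,.0394,.082),(.4675,.0394,s["tool_pos"][2]-.046)]))
a=cv2.resize(d["img"][200:400,220:420],(400,400),interpolation=cv2.INTER_CUBIC)
b=cv2.resize(t["img"][180:280,180:280],(400,400),interpolation=cv2.INTER_CUBIC)
cv2.imwrite("pics/w8.png",np.hstack([a,b]))
```

```text
[0.46900223 0.0411377  0.15193478]
shift [-0.003   0.0052  0.0431] turn [ 0.     -0.0006  0.002 ]
scene: mouth, punch bottom [[225.5274606  225.72306827]
 [224.33687192 214.51690737]]
```

View pics/w8.png

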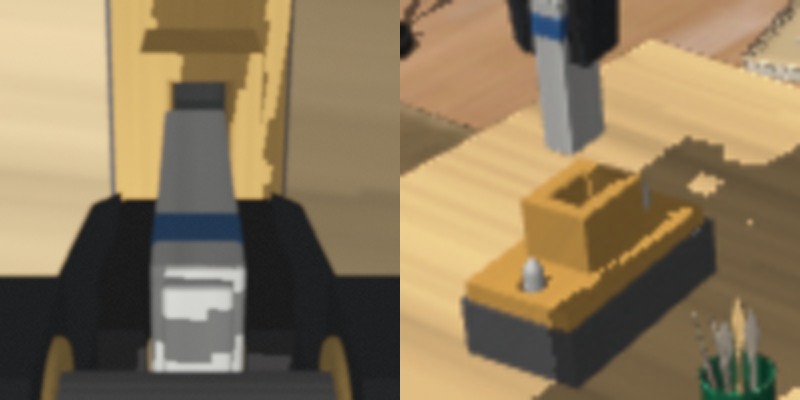

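The wrist crop shows the mouth at columns 172-226 and the punch end at 167-226, so the punch needs about a millimetre toward tool +y. The scene crop shows the punch upright above the mouth with a clear gap and the pin proud of the plate.

Call:
send_rows(
  targets=[
    [[-0.002,0.0045,0.015],[0,0,0.002]],
    [[-0.002,0.0045,0.03],[0,0,0.002]],
    [[-0.002,0.0045,0.04],[0,0,0.002]],
    [[-0.002,0.0045,0.042],[0,0,0.002]],
    [[-0.002,0.0045,0.042],[0,0,0.002]],
    [[-0.002,0.0045,0.042],[0,0,0.002]],
    [[-0.002,0.0045,0.042],[0,0,0.002]],
    [[-0.002,0.0045,0.042],[0,0,0.002]],
  ],
)

```text
clock: 16.6
tool_pos: [0.4679, 0.0397, 0.1386]
eef_rot: [0.998, 0.055, 0.0, 0.0]
contact_force: [-0.1, -0.4, -2.1]
opening: 0.179
finger_force: 29.8
```

Run:
```python
from h import *
s=get_state();d=snapshot("wrist");T=cam(d,s);print(s["tool_pos"],s["contact_force"]);go((.4683,.0395,.139),6.3,s)
g=cv2.cvtColor(d["img"],cv2.COLOR_BGR2GRAY);h=cv2.cvtColor(d["img"],cv2.COLOR_BGR2HSV)[...,1]
e=(proj(d,T,[(.4675+.014,.0394,.082)]),proj(d,T,s["tool_pos"]+R.from_quat(s["eef_rot"]).apply([[.0121,0,.046]])));print(e)
u,v=e[0][0].round().astype(int)
print("column",v-14,g[v-14:v+34,u].tolist())
print("mouth row",u-22,h[v+3,u-22:u+22].tolist())
v2=int(e[1][0][1])+5;print("punch row",h[v2,u-22:u+22].tolist())
```

```text
[0.46793103 0.03971556 0.13857503] [-0.12354968 -0.3674888  -2.14747427]
shift [ 0.0011  0.0008 -0.0014] turn [ 0. -0.  0.]
(array([[320.38512347, 246.42125201]]), array([[317.12143242, 255.22832774]]))
column 232 [110, 111, 113, 111, 111, 112, 111, 111, 111, 112, 111, 111, 108, 99, 82, 67, 63, 64, 64, 63, 64, 64, 72, 91, 102, 106, 108, 107, 106, 106, 106, 107, 107, 107, 106, 107, 107, 107, 107, 108, 107, 107, 107, 107, 107, 107, 107, 106]
mouth row 298 [122, 124, 128, 134, 137, 134, 94, 39, 0, 4, 4, 4, 4, 0, 4, 4, 8, 4, 0, 4, 4, 4, 4, 4, 8, 4, 4, 8, 4, 0, 4, 4, 44, 100, 128, 135, 136, 138, 136, 137, 137, 135, 136, 134]
punch row [121, 122, 121, 108, 70, 25, 5, 5, 5, 5, 5, 5, 5, 5, 5, 2, 2, 5, 5, 5, 5, 7, 7, 7, 5, 7, 7, 7, 7, 5, 5, 7, 5, 20, 51, 97, 130, 137, 136, 137, 136, 134, 126, 123]
```

The line-up is confirmed. The mouth is centred at column 317.5 and the punch at 317.2, and the front edges fall on their predicted rows to within 0.5 px.

Call:
send_rows(
  targets=[
    [[0,0,0],[0,0,0]],
    [[0,0,0],[0,0,0]],
    [[0,0,0],[0,0,0]],
    [[0,0,0],[0,0,0]],
  ],
)

```text
clock: 17.15
tool_pos: [0.4679, 0.0397, 0.1385]
eef_rot: [0.998, 0.055, 0.0, 0.0]
contact_force: [1.4, -0.8, -2.4]
opening: 0.181
finger_force: 29.8
```

```bash
python3 -c "
from plant import *
s=get_state();print(s['tool_pos'],s['finger_force']);print(finish_job())"
```

```text
[0.46789259 0.03970472 0.13852111] 29.84791958486312
the job is handed in; nothing more can be done
None
```

The guide is seated and released, and the punch is held upright about 1 cm above its mouth, centred to within about 1 mm by the wrist camera; the job was handed in at about 17 s, and no verdict came back.

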